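# Click the stop collar onto the detent post

### The arm

A 7-joint arm with a two-finger parallel gripper is mounted at the origin on a cart in front of the work surface, level with it; the furniture and walls round the work are solid. World frame = base frame: x ahead of the robot, y to its left, z up, the work surface at z = 0. Lengths are in m, angles in rad, forces in N, time in s.
With the tool pointing down it reaches from about 0.35 to 0.9 m from the base axis. Payload 19.9 kg.
Tool frame: the origin (TCP) lies between the finger pads; the fingertips stand 19 mm ahead of it and the grasp point (between the pads) is the TCP; z points along the fingers, y is the line along which they close (so a half turn about z gives the same grasp; the last joint's range is limited). The gripper opens to 94 mm and grips with 3 to 60 N. Pads are 16 mm wide; open, the fingers measure 119 mm over their backs; the gripper's body (75 mm by 177 mm) begins 78 mm behind the grasp point.
Start: joints at [-1.298, 0.417, -0.01, 1.614, 0.005, 1.111, -0.053], TCP at [0.194, 0.594, 0.224] pointing down, gripper open.
Joint ranges: [-2.81, 2.81], [-0.39, 2.02], [-1.27, 1.25], [0.06, 2.57], [-1.19, 4.33], [0.19, 2], [-2.82, 2.82]. Speed limits (rad/s): [1.89, 1.89, 2.39, 2.39, 3.01, 3.01, 3.01].

### API

Orientations are given as a 3x3 rotation matrix whose columns are the frame's x, y, z axes.
In Python, from rig import robot gives the robot as it stands. Calls block until the motion is done:
- robot.move_ptp(position, orientation): joint-space move of the TCP to a pose.
- robot.move_linear(position, velocity=0.15, frame=None, threshold=None): straight line of the TCP; frame=None keeps the orientation; velocity is the mean speed in m/s. With threshold (N) it stops when the force on the tool has changed by that much, and returns True; else False.
- robot.goto_joints(angles): joint-space move.
- robot.gripper_to(opening): finger opening in m; the grip force is fixed at half the most; returns when the fingers have stopped.
- robot.pause(seconds).
- robot.ik(position, orientation): joint angles nearest the present ones, or None.
- robot.get_state(): the state.
- robot.grab_frame(name): name is "scene" or "top" or "wrist"; returns the picture (400x640x3 uint8, red, green, blue); there is no depth.
- robot.camera_info(name): a dict with "fx", "fy", "cx", "cy" (pixels), "rvec" (rotation vector, rad) and "tvec" (3), from world to camera coordinates, as OpenCV has them. Camera axes: x right, y down, z forward; pixel columns grow to the right and rows downward; lengths in m; the calibration is good to about 2 mm. The wrist camera is an equidistant fisheye: a pixel r from the principal point sees the ray r / f radians off the axis. A picture is of the moment at which its call begins: read the wrist's pose just before it. camera_info takes no time and is no camera call; for the wrist camera it gives the pose at the moment of the call.
A pose or a line that the arm cannot do raises robot.PlanningError and nothing moves.
- robot.sign_off(): hands the job in; it is judged then, once.
The state is a dict: "time": time; "qpos": joint angles; "joint_vel": joint speeds; "effort": joint torques, N m; "ee_pos": TCP position; "tool_rot": TCP orientation; "force": force on the tool from outside, world axes, zero at the start; "moment": the same for the moment, N m; "opening": finger opening in m; "grasp_force": force on a finger pad.
Only numpy, scipy, OpenCV 4.12 (cv2) and the standard library are available. Lean on these libraries where they do the work, as an engineer would, in place of code of your own. Each camera call takes 0.05 s, during which the arm holds its last target. There are 200 camera calls.

### The job

Get the post stand ready for use: lift the grey protective cap off the steel post and stand it upright on the bench, clear of the stand, then slide the wider of the two aluminium sleeves (the stop collar) down the post until the post's spring balls click into the groove inside it. Keep hold of the collar until you have felt it click home, then let go and leave it latched there, not pushed on past; never ram it, and leave the narrow bushing and the things lying about alone.

Things in the scene. Friction and masses are not known exactly. Their poses are not given: they have to be found in the camera images.
- post_stand: Fixed stand: grey base plate 120 x 90 x 14 mm (own frame: x -45 to +75, y -45 to +45 mm) with an upright round steel post of 16 mm diameter. Origin on the post's axis at the underside of the base, z up along the post. A flange of 32 mm diameter round the post's foot ends 20 mm above the origin. The bench before it, 0.44 m straight ahead of the robot's base, is clear.
- post_top (a point): Top of the post on its axis, 122 mm above the stand's origin. The last 8 mm taper from 16 to 8 mm diameter. Two sprung balls stand 3 mm out of the post on opposite sides, its +y and -y, at one height that differs from start to start and is not measured: 63 to 91 mm above the stand's origin.
- clamp_block (a point): Top of a low clamp block (18 x 34 mm) on the base, 52 mm behind the post; it stands 24 mm above the bench, its screw 29 mm.
- collar: The stop collar: loose plain aluminium sleeve, outer diameter 38 mm, 70 mm long, through bore 18 mm, same either way up, 125 to 210 g, standing on the bench. Inside, half way along, a groove 10 mm wide, 24 mm in diameter. Origin at the centre of its lower end, z along its axis. Latched it hangs on the balls, lower end 27 to 56 mm above the stand's origin.
- collar_mid (a point): Centre of the collar, 35 mm above its lower end; latched, level with the balls. Pushed down slowly: lower end 4 mm above the balls it needs about 10 N to press them in; then 1 to 3 N of drag over 25 mm; then the click: the balls pull it down (up to 12 N the other way); 39 mm below first touch it is free for 2 mm, then resists with 10 N again; pushed 4 mm on, it slips past.
- cap: Grey plastic protective cap over the top of the post at the start: outer diameter 28 mm, 28 mm tall, open below with a hole of 19 mm diameter and 20 mm deep, loose, 30 g. Origin at the centre of its open lower end, z up; on the post this is about 102 mm above the stand's origin.
- bushing: The wrong sleeve: loose aluminium bushing, outer diameter 26 mm, 70 mm long, bore 11 mm (too narrow for the post), standing on the bench. Origin at the centre of its lower end.
- ball_left (a joint): How far the ball on the post's +y side is pressed in, m: 0 = standing out (free, or in the collar's groove), about 0.0015 = pressed in by the collar's plain bore. The reading is noisier than this travel.
- ball_right (a joint): The same for the ball on the post's -y side.
- beaker_100: Bystander: empty-looking low-form beaker, 55 mm diameter, 71 mm tall, origin at the centre of its underside.
- label_tape: Bystander: roll of tape lying flat, 100 mm diameter, 25 mm tall, origin at the centre of its underside.
- marker_black: Bystander: marker pen lying on the bench, 128 mm long, 16 mm thick.
- tweezers: Bystander: tweezers lying on the bench, 118 mm long, 10 mm high.
- lab_timer: Bystander: kitchen-type timer, 63 x 68 x 57 mm, standing on the bench.

How it is judged:
On the way, in this order (a step that is already met when the one before it is completed fails the run):
1. the cap is off the post and stands upright on the bench, clear of the stand's base (height (world z) of cap between -0.006 and 0.006 m and angle between cap's own z axis and vertical below 0.12 rad and horizontal distance between cap and post_stand above 0.06 m), for 0.2 s.
2. the stop collar is on the post and has pressed at least one ball in (horizontal distance between collar_mid and post_stand below 0.006 m and angle between the z axis of collar and the z axis of post_stand, either way round below 0.15 rad and z of collar_mid in the frame of post_stand below 0.126 m and value of joint any of ball_left, ball_right above 0.001 m), for 0.05 s.
3. the collar, still held in the fingers, has reached the click: both balls are out in its groove (horizontal distance between collar_mid and post_stand below 0.006 m and z of collar_mid in the frame of post_stand between 0.061 and 0.0923 m and value of joint each of ball_left, ball_right below 0.0003 m and contact force between the fingers and collar above 1 N), for 0.15 s.
At the end, for the whole second after the job is handed in: The stop collar is on the post (within 4 mm and 0.12 rad of its axis, centre 61 to 92.3 mm above the stand's origin), both balls sprung out into its groove (pressed in < 0.4 mm), at rest; the cap stands upright (0.12 rad) on the bench, more than 60 mm from the post and off the base (all of step 1 and horizontal distance between collar_mid and post_stand below 0.004 m and angle between the z axis of collar and the z axis of post_stand, either way round below 0.12 rad and z of collar_mid in the frame of post_stand between 0.061 and 0.0923 m and value of joint each of ball_left, ball_right below 0.0004 m and linear speed of collar below 0.01 m/s); the robot touches nothing.
It fails at once if the stop collar is rammed on the stand (contact forces between them, ball pressure included, add up to more than 70 N) (contact force between collar and post_stand above 70 N).
It fails at once if the narrow bushing is moved more than 30 mm (distance of bushing from where it was at the start of the episode above 0.03 m).
It fails at once if a bystander is moved more than 40 mm (distance of any of beaker_100, label_tape, marker_black, tweezers, lab_timer from where it was at the start of the episode above 0.04 m).
It also fails if it takes over 72 s, if anything falls off the work surface, if the arm or the gripper's body presses on something with over 40 N, if the wrist force passes 120 N, or if a joint passes its speed limit or range.

## Working session

There is one attempt and no reset: what is moved stays moved. The work goes in short steps, each a Python script; the robot and the scene stay as the last script left them, time stands still between calls to the robot, and variables do not carry over. Pictures are saved under pics/ and viewed, at most 10 in all, crops included, and the job is handed in when it is done.

```bash
ls; mkdir -p pics; python3 - <<'E'
from rig import robot
import cv2
for n in("scene","top"):
    im=robot.grab_frame(n); cv2.imwrite(f"pics/{n}0.png",im[:,:,::-1]); print(n,robot.camera_info(n))
print(robot.get_state())
E
```

```text
pics
scene {'fx': 387.8889727920073, 'fy': 387.8889727920073, 'cx': 310.72811765010334, 'cy': 194.4531579014248, 'rvec': array([ 1.82842787, -1.68682195,  0.70900471]), 'tvec': array([-0.11579443,  0.43884877,  0.85051858])}
top {'fx': 389.5303039118072, 'fy': 389.5303039118072, 'cx': 321.8706737926184, 'cy': 199.7183014412539, 'rvec': array([ 2.16867064, -2.21248182,  0.02913182]), 'tvec': array([-0.04644188,  0.53252368,  1.11379713])}
{'time': 0.1, 'qpos': array([-1.29748497,  0.41790589, -0.01033661,  1.61410268,  0.00468287,
        1.11072016, -0.05297795]), 'joint_vel': array([ 0.00036478, -0.00209742, -0.00162839, -0.00019593,  0.00084124,
        0.00132184,  0.00023595]), 'effort': array([ 7.57602957e-04, -8.52578044e+01,  6.40054867e-01, -4.26697540e+01,
       -4.88175137e-02,  1.63922174e-02,  1.14543291e-04]), 'ee_pos': array([0.193409  , 0.59398245, 0.22389766]), 'tool_rot': array([[-9.50871258e-01,  3.09586445e-01, -2.89114233e-04],
       [ 3.09586575e-01,  9.50870654e-01, -1.07364938e-03],
       [-5.74770551e-05, -1.11040822e-03, -9.99999382e-01]]), 'force': array([ 0.40015899,  0.3547488 , -0.39684821]), 'moment': array([-0.00998432, -0.02894945,  0.01538566]), 'grasp_force': 0.0, 'opening': 0.09399654046655596}
```

View pics/scene0.png

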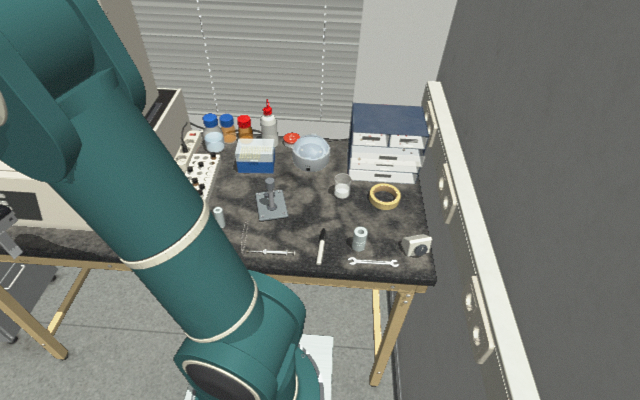

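View pics/top0.png

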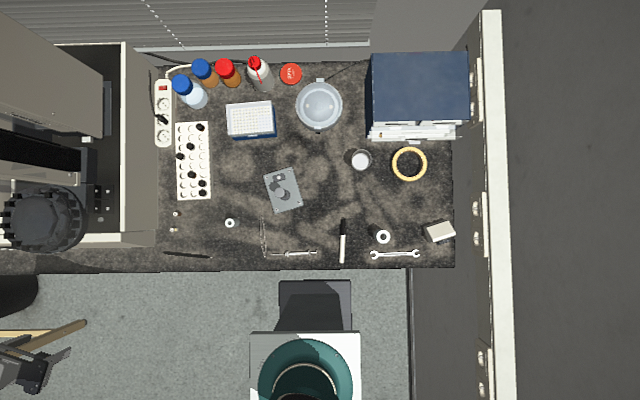

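The scene view shows the stand at (270,205) with the capped post at (270,183), the wide collar at (360,238) and the narrow bushing at (219,217). The top view has the stand at (282,190), the collar at (383,237), the bushing at (230,223), the beaker at (361,159), and the marker and spanner near the collar.

```bash
cat > h.py <<'E'
import numpy as np, cv2
from rig import robot
def cam(n):
    c=robot.camera_info(n); R=cv2.Rodrigues(np.array(c['rvec'],float))[0]
    return c,R,np.array(c['tvec'],float).ravel()
def ray(n,uv,C=None):
    c,R,t=C or cam(n); x=(uv[0]-c['cx'])/c['fx']; y=(uv[1]-c['cy'])/c['fy']
    if n=='wrist':
        r=np.hypot(x,y); s=np.sin(r)/r if r>1e-9 else 1; d=np.array([x*s,y*s,np.cos(r)])
    else: d=np.array([x,y,1.])
    d=R.T@d; return -R.T@t, d/np.linalg.norm(d)
def plane(n,uv,z,C=None):
    o,d=ray(n,uv,C); return o+d*(z-o[2])/d[2]
def meet(rs):
    A=0;b=0
    for o,d in rs:
        P=np.eye(3)-np.outer(d,d); A=A+P; b=b+P@o
    p=np.linalg.solve(A,b); return p,[np.linalg.norm((np.eye(3)-np.outer(d,d))@(p-o)) for o,d in rs]
def proj(n,p,C=None):
    c,R,t=C or cam(n); q=R@np.asarray(p)+t
    if n=='wrist':
        r=np.hypot(q[0],q[1]); a=np.arctan2(r,q[2]); q=np.array([q[0]/r*a,q[1]/r*a,1])
    else: q=q/q[2]
    return np.array([c['fx']*q[0]+c['cx'],c['fy']*q[1]+c['cy']])
def down(yaw):  # tool z down, closing line (y) at angle yaw from world x
    c,s=np.cos(yaw),np.sin(yaw); y=np.array([c,s,0]); z=np.array([0,0,-1.]); return np.column_stack([np.cross(y,z),y,z])
def show(im,name): cv2.imwrite(f"pics/{name}.png",im[:,:,::-1])
E
python3 - <<'E'
from h import *
for n,uv,z in [("top",(383,237),.07),("top",(230,223),.07),("top",(361,159),.07),("top",(409,163),.02),("top",(343,240),.01),("top",(440,232),.05),("top",(282,190),.014),("top",(280,174),.13),("scene",(270,181),.13),("scene",(360,230),.07),("scene",(219,210),.07)]:
    print(n,uv,plane(n,uv,z).round(3))
a=cv2.imread("pics/top0.png")[140:270,210:460]; b=cv2.imread("pics/scene0.png")[165:275,200:440]
a=cv2.resize(a,(750,390),interpolation=3)[:300*2]; b=cv2.resize(b,(720,330),interpolation=3)
cv2.imwrite("pics/c1.png",a); cv2.imwrite("pics/c2.png",b)
E
```

```text
top (383, 237) [ 0.424 -0.222  0.07 ]
top (230, 223) [0.47  0.195 0.07 ]
top (361, 159) [ 0.639 -0.168  0.07 ]
top (409, 163) [ 0.631 -0.309  0.02 ]
top (343, 240) [ 0.414 -0.116  0.01 ]
top (440, 232) [ 0.434 -0.382  0.05 ]
top (282, 190) [0.562 0.058 0.014]
top (280, 174) [0.595 0.048 0.13 ]
scene (270, 181) [0.542 0.046 0.13 ]
scene (360, 230) [ 0.429 -0.222  0.07 ]
scene (219, 210) [0.469 0.19  0.07 ]
```

View pics/c1.png

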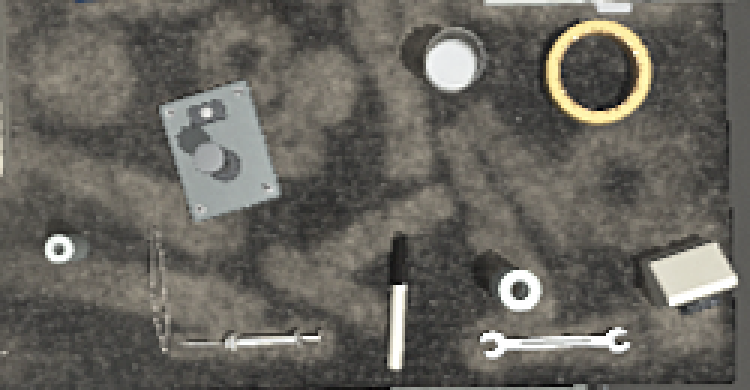

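View pics/c2.png

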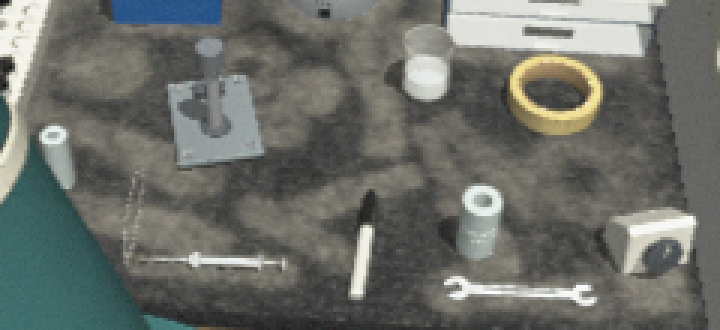

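The crops show the cap top at (280,192) in top and (270,180) in scene, and the collar top ring at (383,237) in top. The spanner, marker, tweezers and syringe lie low nearby. Next I refine with wrist views over the stand and the collar.

```bash
python3 - <<'E'
from h import *
print(meet([ray("top",(280,192.3)),ray("scene",(269.8,179.5))]), meet([ray("top",(383,236.7)),ray("scene",(360.3,231.8))]))
R=down(np.pi/2)
print(robot.ik([.54,.045,.3],R),robot.ik([.43,-.22,.26],R))
robot.move_ptp([.51,.045,.30],R)
import pickle
D=[]
for k,p in enumerate([[.49,.045,.30],[.55,.045,.30],[.40,-.21,.25],[.46,-.21,.25]]):
    robot.move_ptp(p,R) if k==2 else robot.move_linear(p)
    robot.pause(.3); C=cam("wrist"); im=robot.grab_frame("wrist"); D.append((im,C)); show(im,f"w{k}")
pickle.dump(D,open("w.pkl","wb"))
s=robot.get_state();print(s['time'],s['ee_pos'],s['force'])
a=np.hstack([cv2.resize(D[k][0],(400,250),interpolation=cv2.INTER_AREA) for k in (0,1)]);b=np.hstack([cv2.resize(D[k][0],(400,250),interpolation=cv2.INTER_AREA) for k in (2,3)])
show(np.vstack([a,b]),"wall")
E
```

```text
(array([0.54767782, 0.04828521, 0.13086625]), [np.float64(0.0005794278435691018), np.float64(0.0005794278435691223)]) (array([ 0.42473618, -0.22305435,  0.06681782]), [np.float64(0.0003512648769042283), np.float64(0.0003512648769042739)])
[-0.55912777  0.21779024  0.4939579   1.74147802 -0.10972609  1.20967726
  1.53461834] [-0.63332189  0.26425733  1.22242034  1.93995573 -0.27561204  1.12468267
  2.26982615]
6.3083 [ 0.45974084 -0.20998649  0.25019665] [-0.03245081  0.2534304  -0.23048062]
```

View pics/wall.png

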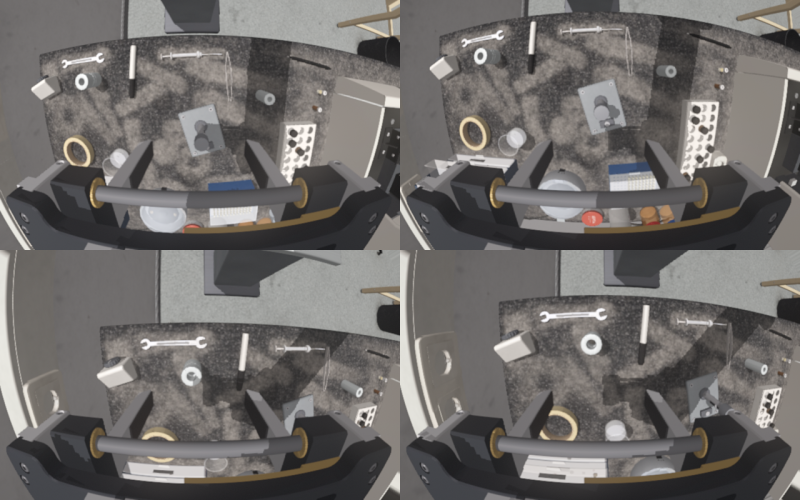

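Upper row: the stand under the gripper, with cap at about (203,130) and (603,103) in the half-scale tiles. Lower row: collar ring at (191,376) and (592,344). I'll enlarge these and fit.

```bash
python3 - <<'E'
from h import *
import pickle
D=pickle.load(open("w.pkl","rb"))
T=[]
for k,P,r in [(0,(.5477,.0483,.131),45),(1,(.5477,.0483,.131),45),(2,(.4247,-.223,.069),25),(3,(.4247,-.223,.069),25)]:
    im,C=D[k]; uv=proj("wrist",P,C); print(k,uv.round(1))
    x,y=uv.round().astype(int); c=im[y-r:y+r,x-r:x+r]
    print((x-r,y-r))
    T.append(cv2.resize(c,(300,300),interpolation=3))
    if k>1:
        g=cv2.cvtColor(im,cv2.COLOR_RGB2GRAY); m=(c.min(2)>190).astype(np.uint8)
        cs,_=cv2.findContours(m,cv2.RETR_CCOMP,cv2.CHAIN_APPROX_NONE)
        for q in sorted(cs,key=len)[-3:]:
            if len(q)>8: e=cv2.fitEllipse(q); print("ell",np.array(e[0])+(x-r,y-r),e[1])
show(np.vstack([np.hstack(T[:2]),np.hstack(T[2:])]),"crop")
E
```

```text
0 [321.2 230.5]
(np.int64(276), np.int64(185))
1 [321.2 179.8]
(np.int64(276), np.int64(135))
2 [306.7 199.8]
(np.int64(282), np.int64(175))
ell [305.01298141 200.91990852] (27.12868309020996, 29.267799377441406)
3 [306.5 148.5]
(np.int64(281), np.int64(123))
ell [305.5 150.5] (17.201370239257812, 17.201370239257812)
ell [305.43008614 150.38267899] (32.0139045715332, 32.352901458740234)
```

View pics/crop.png

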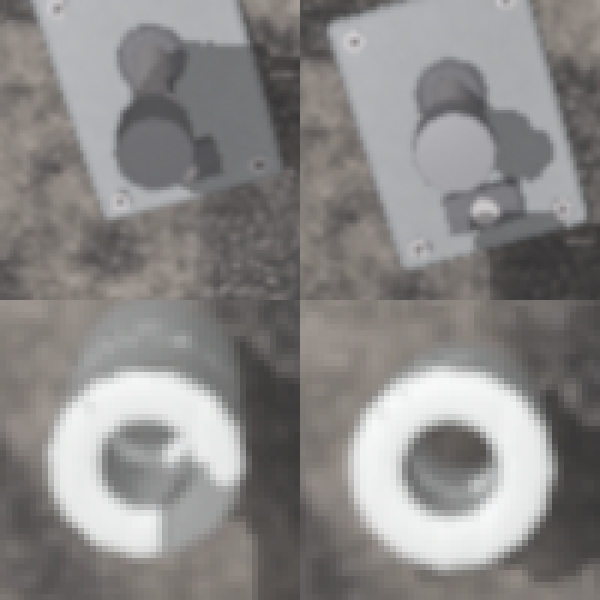

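The crops give the cap top centre at about (322,230.5) and (322,180), the flange at (321,202), and the collar top centre at (306,201.5) and (306,150.4).

```bash
python3 - <<'E'
from h import *
import pickle
D=pickle.load(open("w.pkl","rb"))
r=lambda k,u:ray("wrist",u,D[k][1])
print("cap",meet([r(0,(321.8,230.5)),r(1,(322,180.2))]),meet([r(0,(321.8,230.5)),r(1,(322,180.2)),ray("top",(280,192.3)),ray("scene",(269.8,179.5))]))
for k,u in((0,(321.8,230.5)),(1,(322,180.2))): print(plane("wrist",u,.130,D[k][1]))
for k,u in((0,(320.9,201.7)),(1,(321,162.5))): print("flange",plane("wrist",u,.020,D[k][1]))
print("collar",meet([r(2,(306,201.5)),r(3,(305.9,150.4))]),meet([r(2,(306,201.5)),r(3,(305.9,150.4)),ray("top",(383,236.7)),ray("scene",(360.3,231.8))]))
for k,u in((2,(306,201.5)),(3,(305.9,150.4))): print(plane("wrist",u,.070,D[k][1]))
print("screws",[plane("wrist",(276+a/3.333,135+b/3.333),.014,D[1][1]).round(3) for a,b in((55,41),(120,248),(263,208))])
for yaw in np.arange(-1.57,1.6,.392):
  print(round(yaw,2),[None if q is None else q.round(2).tolist() for q in (robot.ik([.547,.047,.12],down(yaw)),robot.ik([.4245,-.222,.055],down(yaw)),robot.ik([.45,-.03,.018],down(yaw)))])
E
```

```text
cap (array([0.54863854, 0.04915371, 0.12877255]), [np.float64(9.923286772496411e-05), np.float64(9.923286772496632e-05)]) (array([0.54799582, 0.04874309, 0.13045204]), [np.float64(0.00029105098286909536), np.float64(0.0005411511195097056), np.float64(0.0003829908214702261), np.float64(0.0009580745135195329)])
[0.54813035 0.04903649 0.13      ]
[0.54835225 0.04923397 0.13      ]
flange [0.54727063 0.04914068 0.02      ]
flange [0.54783744 0.04942135 0.02      ]
collar (array([ 0.42699881, -0.22377747,  0.06799649]), [np.float64(7.513991155368343e-05), np.float64(7.51399115536618e-05)]) (array([ 0.42623607, -0.22349159,  0.06629744]), [np.float64(0.0012957461748887274), np.float64(0.001018734665751034), np.float64(0.0016934422461395034), np.float64(0.0007881913337307242)])
[ 0.4263834  -0.22377492  0.07      ]
[ 0.42672983 -0.22362767  0.07      ]
screws [array([0.526, 0.008, 0.014]), array([0.621, 0.036, 0.014]), array([0.602, 0.101, 0.014])]
-1.57 [[-0.96, 0.7, 1.12, 1.92, -0.76, 1.02, -1.06], [-0.44, 0.73, 1.11, 2.12, -0.9, 0.87, -0.34], [-0.8, 0.72, 1.01, 2.2, -0.95, 0.76, -0.71]]

[... 436 characters left out ...]
[[-0.76, 0.53, 0.8, 1.92, -0.48, 0.9, 0.28], [-0.25, 0.56, 0.83, 2.12, -0.63, 0.73, 0.99], [-0.57, 0.55, 0.69, 2.19, -0.64, 0.6, 0.58]]
0.39 [[-0.7, 0.5, 0.72, 1.91, -0.42, 0.88, 0.62], [-0.19, 0.52, 0.74, 2.12, -0.55, 0.7, 1.31], [-0.54, 0.54, 0.64, 2.19, -0.59, 0.58, 0.93]]
0.78 [[-0.66, 0.48, 0.66, 1.91, -0.38, 0.87, 0.98], [-0.14, 0.5, 0.68, 2.12, -0.5, 0.68, 1.66], [-0.49, 0.52, 0.58, 2.19, -0.53, 0.57, 1.27]]
1.17 [[-0.61, 0.47, 0.59, 1.91, -0.34, 0.86, 1.33], [-0.11, 0.49, 0.64, 2.12, -0.47, 0.68, 2.02], [-0.43, 0.5, 0.51, 2.19, -0.47, 0.55, 1.6]]
1.57 [[-0.56, 0.46, 0.53, 1.91, -0.3, 0.85, 1.69], [-0.08, 0.48, 0.6, 2.11, -0.43, 0.67, 2.38], [-0.4, 0.5, 0.48, 2.19, -0.43, 0.55, 1.96]]
```

Post axis is near (0.548, 0.049) and the collar near (0.4265, −0.2236). Cap first.

```bash
cat >> h.py <<'E'
def st(tag=""):
    s=robot.get_state(); print(tag,round(s['time'],2),s['ee_pos'].round(4),s['force'].round(2),s['moment'].round(2),round(s['opening'],4),round(s['grasp_force'],1)); return s
E
python3 - <<'E'
from h import *
R=down(np.pi/2)
robot.move_ptp([.548,.049,.20],R); robot.gripper_to(.06)
robot.move_linear([.548,.049,.121],.1); st("pre")
robot.gripper_to(.02); s=st("grip")
if s['opening']>.024:
    robot.move_linear([.548,.049,.20],.1); st("lift")
    im=robot.grab_frame("top");show(im,"capoff")
    robot.move_ptp([.44,-.03,.10],R)
    robot.move_linear([.44,-.03,.035],.1); st()
    print(robot.move_linear([.44,-.03,.010],.02,threshold=3)); st("down")
E
```

```text
pre 9.03 [0.5483 0.049  0.1215] [ 0.19 -0.94  0.65] [-0.    0.03  0.  ] 0.0599 0.0
grip 9.63 [0.5481 0.049  0.1211] [0.42 0.31 1.55] [0.09 0.07 0.03] 0.0276 30.0
lift 10.57 [0.5477 0.049  0.1994] [ 0.37 -0.42 -0.18] [ 0.03 -0.01 -0.01] 0.0279 30.0
 12.13 [ 0.4404 -0.03    0.0354] [-0.51  0.78 -0.23] [ 0.03 -0.01  0.04] 0.0275 30.0
True
down 12.94 [ 0.44   -0.03    0.0192] [-2.45  0.62 13.61] [ 0.17  0.64 -0.01] 0.0275 36.8
```

```bash
python3 - <<'E'
from h import *
R=down(np.pi/2)
robot.gripper_to(.05); st("rel")
robot.move_linear([.44,-.03,.12],.12)
robot.gripper_to(.07)
c=np.array([.4265,-.2236])
R0=down(0.)
robot.move_ptp([*c,.14],R0)
im=robot.grab_frame("top");show(im,"capdown"); C=cam("wrist"); w=robot.grab_frame("wrist"); show(w,"capw")
robot.move_linear([*c,.052],.1); robot.gripper_to(.03); st("close x"); robot.gripper_to(.06); st("open")
robot.move_linear([*c,.10],.15)
robot.move_ptp([*c,.10],R); robot.move_linear([*c,.052],.1); robot.gripper_to(.03); st("close y")
uv=proj("top",(.44,-.03,.028)).round().astype(int);print(uv)
a=cv2.resize(im[uv[1]-40:uv[1]+40,uv[0]-60:uv[0]+60],(600,400),interpolation=3); show(a,"capcrop")
E
```

```text
rel 13.5 [ 0.4404 -0.03    0.0192] [ 0.21  0.16 10.33] [0.08 0.02 0.01] 0.0501 5.1
close x 17.68 [ 0.4266 -0.2236  0.0521] [-0.27  1.33  2.56] [ 0.05  0.05 -0.01] 0.0378 30.0
open 18.24 [ 0.4265 -0.2236  0.052 ] [ 0.47  0.01 -0.74] [-0.07  0.09 -0.02] 0.0601 0.0
close y 21.07 [ 0.4268 -0.2236  0.0523] [-0.31  0.78  6.69] [ 0.28  0.13 -0.04] 0.0378 30.0
[313 232]
```

View pics/capcrop.png

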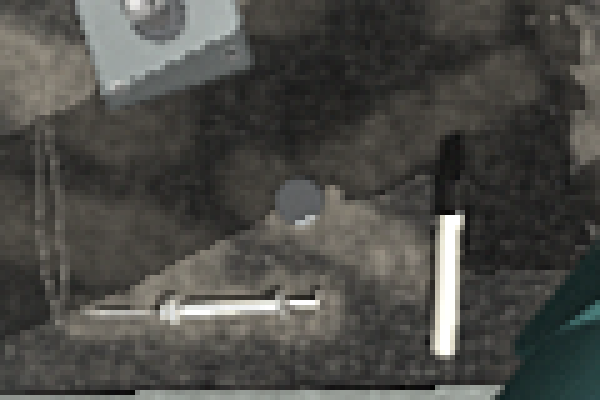

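The cap stands upright at crop (298,202), a clean disc clear of the stand, syringe and marker. The collar is held at 37.8 mm opening. I lift it and feel it onto the post tip.

```bash
python3 - <<'E'
from h import *
R=down(np.pi/2); p=np.array([.548,.049])
robot.move_linear([.4265,-.2236,.20],.15); st("lift")
robot.move_ptp([*p,.20],R); robot.pause(.3); st("above")
robot.move_linear([*p,.178],.05); st("free")
hit=robot.move_linear([*p,.160],.02,threshold=5); print(hit); st("tip"); robot.pause(.2); st()
E
```

```text
lift 22.2 [ 0.4261 -0.2234  0.1993] [-0.19  0.11 -1.66] [0.02 0.   0.05] 0.0373 30.0
above 23.64 [0.548  0.0482 0.2001] [-0.1  -0.3  -1.77] [ 0.   -0.01 -0.01] 0.0379 30.0
free 24.23 [0.548  0.049  0.1779] [-0.6   1.59 -0.58] [0.05 0.03 0.05] 0.0376 30.0
False
tip 25.28 [0.548  0.049  0.1601] [ 0.9   1.86 -3.75] [ 0.31 -0.24  0.  ] 0.0374 30.0
 25.48 [0.548  0.049  0.1601] [ 1.92  1.12 -3.14] [ 0.32 -0.3   0.04] 0.0376 30.0
```

```bash
python3 - <<'E'
from h import *
p=[.548,.049]
hit=robot.move_linear([*p,.115],.02,threshold=6); s=st("touch %s"%hit)
z=s['ee_pos'][2]; z0=z
while z>z0-.008:
    z-=.001; robot.move_linear([*p,z],.015); s=robot.get_state(); f=s['force']
    print(round(s['time'],2),s['ee_pos'].round(4),f.round(1),round(s['grasp_force'],1))
    if f[2]>35 or np.hypot(f[0],f[1])>25: break
E
```

```text
touch True 26.68 [0.5481 0.0494 0.1379] [0.81 1.83 4.38] [ 0.38 -0.25 -0.01] 0.0379 30.0
26.93 [0.5484 0.0494 0.1373] [0.4 2.9 6.4] 30.0
27.18 [0.5485 0.0494 0.1364] [0.7 3.7 8.1] 30.0
27.43 [0.5483 0.0495 0.135 ] [ 3.9  3.5 -1.2] 30.0
27.68 [0.548  0.0493 0.1337] [ 3.1  3.4 -1.1] 30.0
27.93 [0.5481 0.0494 0.1327] [ 4.4  4.7 -4.5] 30.0
28.18 [0.5481 0.0494 0.1317] [ 4.1  4.6 -2.8] 30.0
28.43 [0.548  0.0493 0.1307] [ 3.2  4.9 -2.8] 30.0
28.68 [0.5481 0.0493 0.1298] [2.9 4.5 1.2] 30.0
```

```bash
python3 - <<'E'
from h import *
p=[.5482,.0494]
hit=robot.move_linear([*p,.116],.02,threshold=12); s=st("mid %s"%hit)
z=s['ee_pos'][2]; clicked=False
while z>.0985:
    z-=.001; robot.move_linear([*p,z],.015); s=robot.get_state(); f=s['force']
    print(round(s['time'],2),s['ee_pos'].round(4),f.round(1))
    clicked|=f[2]<-7
    if f[2]>5 or (clicked and s['ee_pos'][2]<.1015 and f[2]>-4): break
robot.pause(.4); st("hold")
E
```

```text
mid False 29.52 [0.5482 0.0495 0.1157] [ 4.55  4.08 -2.61] [ 1.09 -0.98  0.02] 0.0376 30.0
29.77 [0.5482 0.0495 0.1144] [3.3 3.5 2.3]
30.02 [0.5482 0.0495 0.1134] [ 3.2  4.1 -0.5]
30.27 [0.5481 0.0495 0.1124] [ 3.6  3.9 -3.5]
30.52 [0.5482 0.0495 0.1114] [4.1 3.8 0.2]
30.77 [0.5482 0.0495 0.1104] [ 3.9  4.4 -3.7]
31.02 [0.5482 0.0495 0.1094] [ 3.2  4.1 -2.3]
31.27 [0.5481 0.0495 0.1083] [ 3.8  5.2 -1.1]
31.52 [0.548  0.0494 0.1072] [ 3.7  4.7 -3.9]
31.77 [0.548  0.0494 0.1061] [ 3.8  4.8 -8.4]
32.02 [0.5479 0.0494 0.1048] [  6.3   4.3 -11.6]
32.27 [0.5478 0.0494 0.1038] [  6.3   4.1 -11.5]
32.52 [0.5479 0.0494 0.103 ] [ 5.3  3.9 -7.8]
32.77 [0.548  0.0493 0.1023] [ 3.7  2.9 -5.9]
33.02 [0.5481 0.0492 0.1015] [ 2.9  2.3 -3.8]
hold 33.42 [0.5481 0.0492 0.1017] [ 1.02  0.45 -2.45] [ 0.19 -0.37  0.02] 0.0375 30.0
```

```bash
python3 - <<'E'
from h import *
p=[.5481,.0492]
for z in (.1010,.1004,.0998):
    robot.move_linear([*p,z],.01); robot.pause(.2); s=st("seek")
    if s['force'][2]>1.5: break
robot.pause(.3); st("hold")
E
```

```text
seek 33.88 [0.5481 0.0492 0.101 ] [ 2.03 -0.63 -2.53] [ 0.21 -0.42  0.01] 0.0377 30.0
seek 34.33 [0.5481 0.0492 0.1004] [ 1.96  0.58 -3.23] [ 0.27 -0.47 -0.02] 0.0376 30.0
seek 34.77 [0.5481 0.0492 0.0998] [ 2.09  0.84 -2.02] [ 0.26 -0.44  0.04] 0.0376 30.0
hold 35.08 [0.5481 0.0492 0.0998] [ 1.84  0.97 -2.63] [ 0.31 -0.41 -0.03] 0.0374 30.0
```

The collar clicked: it pulled to −11.6 N, then went free over about 2 mm. I release and retreat.

```bash
python3 - <<'E'
from h import *
robot.gripper_to(.06); st("rel")
robot.move_linear([.5481,.0492,.22],.1)
robot.move_ptp([.45,-.25,.30],down(np.pi/2)); robot.pause(.3); st("away")
a=robot.grab_frame("scene"); b=robot.grab_frame("top")
P=np.array([.548,.049,.08]); T=[]
for n,im in(("scene",a),("top",b)):
    u=proj(n,P).round().astype(int); T.append(cv2.resize(im[u[1]-50:u[1]+60,u[0]-40:u[0]+70],(400,400),interpolation=3))
    print(n,u,"collar top if mid .083:",proj(n,(.548,.049,.118)).round(1))
show(np.hstack(T),"fin")
E
```

```text
rel 35.63 [0.5481 0.0492 0.0998] [ 0.15 -0.38 -0.44] [0.04 0.02 0.04] 0.0598 0.0
away 38.52 [ 0.4503 -0.2495  0.2998] [-0.32 -0.89 -0.32] [-0.01  0.   -0.03] 0.0601 0.0
scene [270 192] collar top if mid .083: [269.6 182.6]
top [282 193] collar top if mid .083: [280.6 192.5]
```

View pics/fin.png

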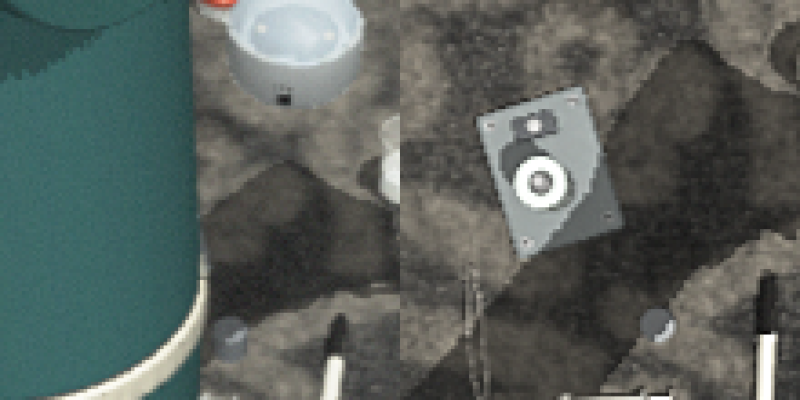

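Left: the arm hides the stand, and the cap is upright at (231,338). Right: the collar ring sits concentric round the post at (540,183), with the cap upright at (657,325). This matches the forces felt, so I hand in.

```bash
python3 -c "
from rig import robot
print(robot.sign_off())"
```

```text
the job is handed in; nothing more can be done
None
```

The job is handed in: the cap stands upright on the bench clear of the stand, and the collar clicked home (pull to −11.6 N, then about 2 mm of free play) and was let go there; its latched height was judged by force, not measured afterwards.

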